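Seal the imaging chamber: hasp over its staple, torque handle to the first click

ROBOT

A 6-joint arm with a two-finger parallel gripper is mounted at the origin on the work surface. World frame = base frame: x ahead of the robot, y to its left, z up, the work surface at z = 0. Lengths are in m, angles in degrees, forces in N, time in s.
With the tool pointing down it reaches from about 0.3 to 0.95 m from the base axis. Payload 3.1 kg.
Tool frame: the origin (TCP) lies at the very end of the fingers, on their centre line; the grasp point (between the pads) lies bot.grasp_offset behind it (bot.grasp_offset is the distance from the TCP to the grasp point, in m); z points along the fingers, y is the line along which they close (so a half turn about z gives the same grasp; the last joint's range is limited). The gripper opens to 85 mm and grips with 20 to 120 N. Pads are 22 mm wide; open, the fingers measure 114 mm over their backs; the gripper's body (76 mm by 85 mm) begins 54 mm behind the grasp point. The pads swing forward as they close: fully open they stand 13 mm farther back than shut.
Start: joints at [59.605, 17.653, 93.61, -0, 68.738, -3.994], TCP at [0.278, 0.56, 0.231] pointing down, gripper open.
Joint ranges: [-175.34, 175.34], [-45.06, 112.39], [2.9, 150.54], [-68.45, 248.45], [3.09, 151.38], [-168.51, 168.51]. Speed limits (degrees/s): [159.86, 159.86, 180, 180, 180, 180].

INTERFACE

Orientations are given as [roll, pitch, yaw] about the fixed x, y, z axes, in that order (R = Rz(yaw) Ry(pitch) Rx(roll)).
In Python, from station import bot, viewer, recognise, mark_of gives the robot as it stands. The module is installed in compiled form; this text tells all that it offers.
- The arm moves only by the shell command python3 -m jog 'ROWS' [FORCE]. ROWS is JSON, a list of rows, each a list of 3 entries, a list of its own where there are three numbers: the shift along the tool's x, y, z scaled (see below), then the turn, a rotation vector about the tool's x, y, z scaled (see below), then the finger opening in mm, from 0 to 85.4. In form: [[[tx, ty, tz], [ax, ay, az], hand], ...]. A call has 1 to 12 rows; each row shifts and turns the commanded pose from where the row before left it, along the tool's axes as they then stand; what a row does not reach is not made up. The controller multiplies each number of a shift by 1000 mm and each number of a turn by 0.5 rad. A row lasts 1/10 s, in which the tool goes at most 50 mm and 8.59 degrees, less where a joint would pass 70% of its speed; a pose out of reach is approached as far as the arm can. A call with a number of a shift or a turn outside -1 to 1 is refused whole. A call with a gripper value outside its range is refused whole. The fingers move at their own pace and stop on an object; FORCE is the grip in N (left out, the last holds). Time passes only in rows, so rows that do not move let the fingers close. It gives the time, the measured TCP pose, the force, the opening and the grip force at its end, in the units of the state.
- bot.observe(): the state, without advancing time (a new reading comes with each control period).
- viewer.read_camera(name): name is "scene" or "top" or "wrist"; returns a dict with "image" (384x512x3 uint8, blue, green, red), "camera_matrix" (3x3 intrinsics, pixels), "k1" (the pictures are not rectified: a ray, as slopes to the right and down, at radius r is drawn at 1 + k1 r^2 times it, then the intrinsics apply), "R" (3x3) and "t" (3): a world point X has camera coordinates R X + t. Camera axes: x right, y down, z forward; pixel columns grow to the right and rows downward; lengths in m; the calibration is good to about 2 mm. A picture is of the moment at which its call begins. There is no depth.
- bot.hand_in(): hands the job in; it is judged then, once.
Trained networks look in the newest picture that a camera, given by its name, has taken for a name from the list of things; names that differ only in an ending like _2 or _b are one class to them, and where a whole thing is asked for, a point or a joint stands for the part that bears it (a point fixed in the world has none). Each returns a list of dicts, best first, with "confidence" (0 to 1); they miss things now and then, are a little off and sometimes report something else, mostly with a low value. They report only what shows in the picture. A call takes as long as a camera call.
- recognise(camera, thing): "position" ([x, y, z] in m, in world coordinates, good to about 4 mm: the middle of the surface that is visible of it).
- mark_of(camera, thing): "position" ([x, y, z] in m, in world coordinates, good to about 4 mm: a listed point, or the origin of a listed thing).
The state is a dict: "time_s": time; "joint_pos": joint angles; "qvel": joint speeds; "joint_efforts": joint torques, N m; "eef_pos": TCP position; "tool_rot": TCP orientation; "ft_force": force on the tool from outside, world axes, zero at the start; "ft_torque": the same for the moment, N m; "finger_gap": opening from 0.0 (shut) to 1.0 (fully open); "gripper_force": force on a finger pad.
Only numpy, scipy, OpenCV 4.12 (cv2) and the standard library are available. Lean on these libraries where they do the work, as an engineer would, in place of code of your own. Each camera call takes 0.05 s, during which the arm holds its last target. There are 200 camera calls.

TASK

Seal the imaging chamber on the steel base plate for tonight's run. Swing the steel hasp down over the chamber's lid until it lies fully home with the staple standing through its slot; then turn the black torque handle clockwise (seen from above) until its slip clutch clicks once, stop there without a second click, and leave the handle where it clicked. Do not disturb the loose things on the bench and on the plate.

Things in the scene. Friction and masses are not known exactly. Their poses are not given: they have to be found in the camera images.
- chamber: Dark steel base plate, 270 mm along its x, 340 mm along its y, 20 mm thick, fixed; origin at the centre of its underside, z up. On it: chamber with aluminium lid (120 by 104 mm, centre x 0, y +50, lid top 62 mm above the bench), hinge cheeks at y +120 (tops 80 mm above the bench), staple tower at y -22, round torque unit near x -30, y -110 mm; a loose dish and a lens stand on it.
- hasp_hinge (a point): Middle of the hasp's hinge axis, 68 mm above the bench; the hinge axis runs along the base plate's x; point axes are those of the base plate.
- hasp (a joint): Opening angle (rad) of the hasp, a steel strap 5 mm thick, 36 mm wide, 174 mm long from the hinge axis. 0 = fully home, level over the lid, pointing to the plate's -y; grows as its end swings up and back to +y; 1.57 = upright; stops at 2.3. Stiff hinge: stays where left, about 2 N at its end moves it. Slot 34 by 20 mm centred 142 mm from the hinge axis takes the staple.
- hasp_end (a point): Middle of the hasp's solid end tab (50 mm wide, 22 mm long), 163 mm from the hinge axis.
- staple_top (a point): Top of the staple, a steel wire loop 28 mm wide along the plate's x and 6 mm thick, on the tower; 86 mm above the bench. It stands about 15 mm above the closed hasp.
- tensioner: Round black housing of the torque unit, 64 mm across, standing on the base plate; origin at the centre of its underside (20 mm above the bench), fixed.
- screw_axis (a point): Point on the vertical turning axis of both the screw and the handle, 70.5 mm above the bench (the handle's mid-height). The handle hub is 48 mm across, its top 84 mm above the bench.
- handle_grip (a point): Middle of the handle's black grip, half-way up, 150 mm from the turning axis; its x points outward along the handle, z up. The grip is a straight bar 22 mm wide, 24 mm high (58 to 83 mm above the bench), 105 mm long, from 85 to 190 mm from the axis. Below and beside it only the plate, 20 mm high.
- screw (a joint): Angle of the screw (rad), grows clockwise seen from above; starts at 0 to 0.35, stays where left. Its torque rises from about 0.5 to 0.8 N m at the click (3.5 to 5.5 N sideways at the grip's middle), which comes near 0.75, after 0.4 to 0.75 rad of turning. The handle turns with it until then. A steel tail pointer 52 mm long under the hub lies opposite the handle, in line with it until the clutch slips.
- handle (a joint): Slip of the clutch: angle of handle past screw (rad). 0 at the start, creeps to about 0.1 as torque builds; past 0.2 it clicks: force drops away, the handle springs clockwise off a pushing finger to 0.39 (if gripped, the screw springs back about 0.15 instead), and a steel tell-tale pin, 18 mm wide, flush with the hub's top, has risen 12 mm. Stays so when let go. Pushed past 0.59 it clicks again.

How it is judged (in metres and radians):
On the way, in this order (a step that is already met when the one before it is completed fails the run):
1. the hasp lies fully home over its staple, and the clutch has not clicked yet (value of joint hasp below 0.05 rad and value of joint handle below 0.2 rad), for 0.2 s.
2. the handle's clutch has clicked (value of joint handle above 0.25 rad and value of joint hasp below 0.05 rad), for 0.2 s.
At the end, for the whole second after the job is handed in: The hasp is closed to within 0.05 rad, the clutch is in its first clicked position (handle 0.25 to 0.55 rad past the screw), the screw is tight (over 0.5 rad) (all of step 2 and value of joint handle below 0.55 rad and value of joint screw above 0.5 rad); the robot touches nothing.
It fails at once if the clutch clicks a second time (value of joint handle above 0.62 rad).
It fails at once if a thing standing on the plate is disturbed (distance of any of dish, objective from where it was at the start of the episode above 0.03 m).
It fails at once if a thing standing on the bench is disturbed (distance of any of medium, reagent, tipbox, beaker, slidebox from where it was at the start of the episode above 0.03 m or distance of driver from where it was at the start of the episode above 0.04 m).
It also fails if it takes over 54 s, if anything falls off the work surface, if the arm or the gripper's body presses on something with over 40 N, if the wrist force passes 120 N, or if a joint passes its speed limit or range.

## Working session

There is one attempt and no reset: what is moved stays moved. The work goes in short steps, Python scripts to look and compute and a shell command to move; the robot and the scene stay as the last step left them, time stands still between calls to the robot, and variables do not carry over. Pictures are saved under pics/ and viewed, at most 10 in all, crops included, and the job is handed in when it is done.

```bash
mkdir -p pics; python3 - <<'E'
from station import bot, viewer, recognise, mark_of
import cv2,numpy as np
s=bot.observe();print(s['time_s'],s['eef_pos'],s['tool_rot'],bot.grasp_offset,s['ft_force'])
ims=[]
for c in ['scene','top']:
    d=viewer.read_camera(c);cv2.imwrite(f'pics/{c}0.png',d['image'])
    for t in ['chamber','hasp_hinge','hasp_end','staple_top','tensioner','screw_axis','handle_grip']:
        print(c,t,[(np.round(r['position'],3).tolist(),round(r['confidence'],2)) for r in mark_of(c,t)[:2]])
    for t in ['dish','objective','medium','reagent','tipbox','beaker','slidebox','driver']:
        try: print(c,t,[(np.round(r['position'],3).tolist(),round(r['confidence'],2)) for r in recognise(c,t)[:1]])
        except Exception as e: print(e)
E
```

```text
0.0 [0.27750712 0.55907122 0.23001133] [-1.79864832e+02 -9.27636886e-03  1.53597927e+02] 0.0187 [ 0.13853413 -0.89629949  0.18375204]
scene chamber [([0.494, 0.088, -0.001], 0.74)]
scene hasp_hinge [([0.52, 0.202, 0.068], 0.79), ([0.528, 0.206, 0.227], 0.43)]
scene hasp_end [([0.528, 0.205, 0.229], 0.67)]
scene staple_top [([0.491, 0.086, 0.0], 0.68), ([0.485, 0.068, 0.086], 0.61)]
scene tensioner [([0.437, -0.015, 0.016], 0.79)]
scene screw_axis [([0.436, -0.012, 0.076], 0.96), ([0.523, 0.199, 0.068], 0.22)]
scene handle_grip [([0.519, -0.141, 0.073], 0.73)]
it knows: chamber, handle, handle_grip, hasp, hasp_end, hasp_hinge, screw, screw_axis, staple_top, tensioner
it knows: chamber, handle, handle_grip, hasp, hasp_end, hasp_hinge, screw, screw_axis, staple_top, tensioner
it knows: chamber, handle, handle_grip, hasp, hasp_end, hasp_hinge, screw, screw_axis, staple_top, tensioner
it knows: chamber, handle, handle_grip, hasp, hasp_end, hasp_hinge, screw, screw_axis, staple_top, tensioner
it knows: chamber, handle, handle_grip, hasp, hasp_end, hasp_hinge, screw, screw_axis, staple_top,
[... 858 characters left out ...]
inge, screw, screw_axis, staple_top, tensioner
it knows: chamber, handle, handle_grip, hasp, hasp_end, hasp_hinge, screw, screw_axis, staple_top, tensioner
it knows: chamber, handle, handle_grip, hasp, hasp_end, hasp_hinge, screw, screw_axis, staple_top, tensioner
it knows: chamber, handle, handle_grip, hasp, hasp_end, hasp_hinge, screw, screw_axis, staple_top, tensioner
it knows: chamber, handle, handle_grip, hasp, hasp_end, hasp_hinge, screw, screw_axis, staple_top, tensioner
it knows: chamber, handle, handle_grip, hasp, hasp_end, hasp_hinge, screw, screw_axis, staple_top, tensioner
it knows: chamber, handle, handle_grip, hasp, hasp_end, hasp_hinge, screw, screw_axis, staple_top, tensioner
```

View pics/scene0.png

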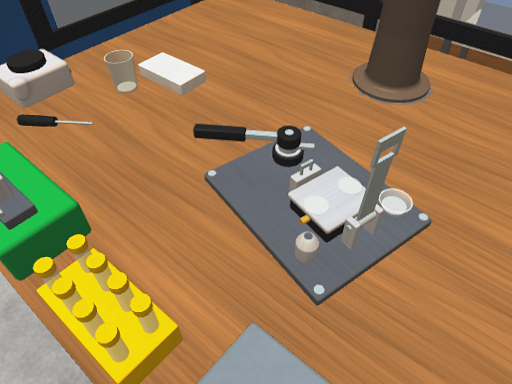

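View pics/top0.png

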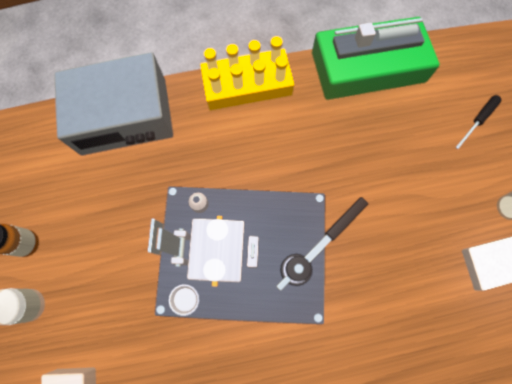

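The scene picture shows the hasp upright, with its end at about (390,145), and the handle's grip at (220,132). The top picture (x up, y left) shows the staple at (252,250), the grip at (345,222), the dish at (184,299) and the lens stand at (198,200). The network points fit this: hinge to staple is 139 mm against 142, and the plate yaw is about -13°.

First I close the fingers, rise 45 mm and turn the tool so its x axis lies along the plate's y.

```bash
cat > h.py <<'E'
import numpy as np
from scipy.spatial.transform import Rotation as Ro
from station import bot, viewer, recognise, mark_of
def st():
    s=bot.observe();return s,np.array(s['eef_pos']),Ro.from_euler('xyz',s['tool_rot'],degrees=True)
def to(p):
    s,e,R=st();print('t',s['time_s'],'eef',np.round(e,4),'rot',np.round(s['tool_rot'],1),'F',np.round(s['ft_force'],1),'j',np.round(s['joint_pos'],0));
    print('tool shift',np.round(R.inv().apply(np.array(p)-e),4))
def frame(t):  # plate frame from hinge
    print(t)
E
python3 -m jog '[[[0,0,-0.005],[0,0,0.297],0],[[0,0,-0.005],[0,0,0.297],0],[[0,0,-0.005],[0,0,0.297],0],[[0,0,-0.005],[0,0,0.297],0],[[0,0,-0.005],[0,0,0.297],0],[[0,0,-0.005],[0,0,0.297],0],[[0,0,-0.005],[0,0,0.297],0],[[0,0,-0.005],[0,0,0.297],0],[[0,0,-0.005],[0,0,0.297],0],[[0,0,0],[0,0,0],0]]' 60
python3 - <<'E'
from h import *
u=np.array([0.225,0.974,0])  # plate +y
h=np.array([0.521,0.201,0.068])
p=h+u*0.05; p[2]=0.27
to(p)
for t in ['hasp_hinge','hasp_end','staple_top','handle_grip','screw_axis']:
  for c in ['scene','top']:
    viewer.read_camera(c); print(t,c,[np.round(r['position'],3).tolist() for r in mark_of(c,t)[:1]])
E
```

```text
time_s: 1.8
eef_pos: [0.2782, 0.5603, 0.2772]
tool_rot: [180.0, -0.1, 77.0]
ft_force: [0.1, 0.5, 0.6]
finger_gap: -0.002
gripper_force: 0.0
t 1.8 eef [0.2782 0.5603 0.2772] rot [ 1.8e+02 -1.0e-01  7.7e+01] F [0.1 0.5 0.6] j [60. 16. 91.  0. 73. 73.]
tool shift [-0.2457  0.3172  0.007 ]
hasp_hinge scene [[0.522, 0.2, 0.068]]
hasp_hinge top [[0.523, 0.201, 0.071]]
hasp_end scene [[0.525, 0.206, 0.229]]
hasp_end top [[0.524, 0.208, 0.235]]
staple_top scene [[0.483, 0.065, 0.084]]
staple_top top [[0.489, 0.068, 0.089]]
handle_grip scene [[0.518, -0.14, 0.07]]
handle_grip top [[0.522, -0.142, 0.07]]
screw_axis scene [[0.439, -0.012, 0.076]]
screw_axis top [[0.438, -0.014, 0.072]]
```

```bash
python3 -m jog '[[[-0.03,0,0],[0,0,0],0],[[-0.03,0,0],[0,0,0],0],[[-0.03,0,0],[0,0,0],0],[[-0.03,0.02,0],[0,0,0],0],[[-0.03,0.02,0],[0,0,0],0],[[-0.03,0.02,0],[0,0,0],0],[[-0.03,0.02,0],[0,0,0],0],[[-0.03,0.02,0],[0,0,0],0],[[0,0.03,0],[0,0,0],0],[[0,0.03,0],[0,0,0],0],[[0,0.03,0],[0,0,0],0],[[0,0.03,0],[0,0,0],0]]'
python3 -m jog '[[[0,0.03,0],[0,0,0],0],[[0,0.03,0],[0,0,0],0],[[0,0.03,0],[0,0,0],0],[[0,0,0],[0,0,0],0]]'
python3 - <<'E'
from h import *
import cv2
u=np.array([0.225,0.974,0]); h=np.array([0.522,0.201,0.068])
p=h+u*0.04; p[2]=0.19
to(p)
d=viewer.read_camera('scene');cv2.imwrite('pics/s1.png',d['image'])
E
```

```text
time_s: 4.0
eef_pos: [0.4396, 0.276, 0.2766]
tool_rot: [180.0, -0.0, 77.0]
ft_force: [-0.2, 0.0, 0.8]
finger_gap: -0.001
gripper_force: 0.0
time_s: 4.4
eef_pos: [0.5294, 0.2552, 0.2763]
tool_rot: [179.9, -0.0, 76.9]
ft_force: [-0.9, 0.5, -0.7]
finger_gap: -0.003
gripper_force: 0.0
t 4.4 eef [0.5294 0.2552 0.2763] rot [179.9  -0.   76.9] F [-0.9  0.5 -0.7] j [22. 11. 96. -0. 72. 35.]
tool shift [-0.0146  0.0048  0.0863]
```

View pics/s1.png

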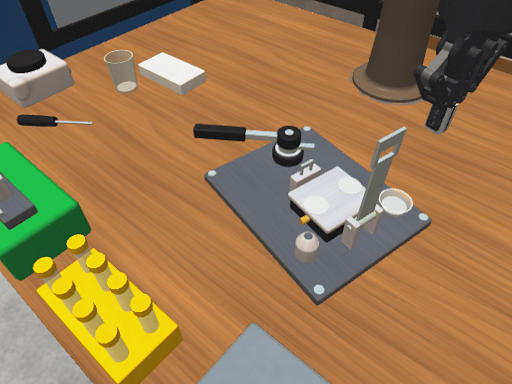

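The gripper is behind and above the upright hasp, its tip at about (437,128) and the hasp end at (390,145). I check this by projection.

```bash
python3 - <<'E'
from h import *
import cv2
d=viewer.read_camera('scene')
def pr(X):
    c=d['R']@np.array(X)+d['t']; s=c[:2]/c[2]; s=s*(1+d['k1']*(s@s)); return np.round(d['camera_matrix'][:2,:2]@s+d['camera_matrix'][:2,2])
for X in [st()[1],[0.525,0.206,0.23],[0.522,0.201,0.068],[0.488,0.066,0.086]]: print(pr(X))
E
```

```text
[437. 127.]
[389. 140.]
[363. 217.]
[307. 162.]
```

```bash
python3 -m jog '[[[0,0.005,0.03],[0,0,0],0],[[0,0,0.03],[0,0,0],0],[[0,0,0.026],[0,0,0],0],[[-0.01,0,0],[0,0,0],0],[[-0.01,0,0],[0,0,0],0],[[-0.01,0,0],[0,0,0],0],[[-0.01,0,0],[0,0,0],0],[[0,0,0],[0,0,0],0]]'
python3 -m jog '[[[-0.01,0,0],[0,0,0],0],[[-0.01,0,0],[0,0,0],0],[[-0.01,0,0],[0,0,0],0],[[0,0,0],[0,0,0],0]]'
python3 - <<'E'
from h import *
to(st()[1]); viewer.read_camera('scene')
e=np.array(mark_of('scene','hasp_end')[0]['position']);print(e, np.degrees(np.arctan2(e[2]-.068,-(e-[0.522,.201,0])[:2]@[.225,.974])))
E
```

```text
time_s: 5.3
eef_pos: [0.5225, 0.215, 0.1919]
tool_rot: [179.9, -0.0, 76.9]
ft_force: [-1.1, 0.1, 0.2]
finger_gap: 0.001
gripper_force: 0.0
time_s: 5.7
eef_pos: [0.5146, 0.1854, 0.19]
tool_rot: [-179.9, 0.1, 77.0]
ft_force: [-1.2, -0.4, 0.5]
finger_gap: -0.002
gripper_force: 0.0
t 5.7 eef [0.5146 0.1854 0.19  ] rot [-1.799e+02  1.000e-01  7.700e+01] F [-1.2 -0.4  0.5] j [ 15.  12. 106.  -0.  62.  28.]
tool shift [0. 0. 0.]
[0.515  0.1613 0.2246] 75.58807149933915
```

```bash
python3 -m jog '[[[-0.010,0.001,0.005],[0,0,0],0],[[-0.010,0.001,0.005],[0,0,0],0],[[-0.011,0.001,0.005],[0,0,0],0],[[-0.009,0,0.006],[0,0,0],0],[[-0.009,0,0.006],[0,0,0],0],[[-0.008,0,0.007],[0,0,0],0],[[-0.007,0,0.008],[0,0,0],0],[[-0.007,0,0.008],[0,0,0],0],[[-0.006,0,0.009],[0,0,0],0],[[0,0,0],[0,0,0],0]]'
python3 -m jog '[[[-0.005,0,0.009],[0,0,0],0],[[-0.004,0,0.01],[0,0,0],0],[[-0.004,0,0.01],[0,0,0],0],[[0,0,0],[0,0,0],0]]'
python3 - <<'E'
from h import *
import cv2
s,e,R=st();d=e-[.522,.201,.068];print(s['ft_force'],'v',-d[:2]@[.225,.974],'z',d[2],'lat',d[:2]@[.974,-.225]); 
for c in ['scene','top']:
    d=viewer.read_camera(c);print([np.round(r['position'],3) for r in mark_of(c,'hasp_end')])
cv2.imwrite('pics/s2.png',viewer.read_camera('scene')['image'][60:310,170:450])
E
```

```text
time_s: 6.8
eef_pos: [0.4993, 0.1103, 0.1294]
tool_rot: [-179.8, 0.1, 77.0]
ft_force: [-1.2, 0.4, -0.2]
finger_gap: 0.001
gripper_force: 0.0
time_s: 7.2
eef_pos: [0.4961, 0.098, 0.1002]
tool_rot: [-179.8, 0.1, 77.0]
ft_force: [-0.8, 0.1, -0.0]
finger_gap: 0.001
gripper_force: 0.0
[-0.82738385  0.13983697 -0.02698623] v 0.10616594182730374 z 0.032239869984719005 lat -0.002024902982455596
[array([0.487, 0.045, 0.104])]
[array([0.483, 0.046, 0.109])]
```

View pics/s2.png

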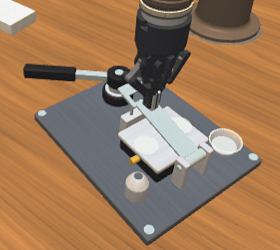

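The crop shows the strap nearly down under the fingers, in line with the staple (about (125,105)). I press it home.

```bash
python3 -m jog '[[[-0.001,0,0.006],[0,0,0],0],[[-0.001,0,0.006],[0,0,0],0],[[-0.001,0,0.006],[0,0,0],0],[[-0.001,0,0.006],[0,0,0],0],[[0,0,0.003],[0,0,0],0],[[0,0,0.002],[0,0,0],0],[[0,0,0],[0,0,0],0]]'
python3 -m jog '[[[0,0,0.002],[0,0,0],0],[[0,0,0],[0,0,0],0]]'
python3 -m jog '[[[0,0,0.002],[0,0,0],0],[[0,0,0],[0,0,0],0]]'
```

```text
time_s: 8.15
eef_pos: [0.4966, 0.0947, 0.0728]
tool_rot: [-179.9, 0.0, 77.0]
ft_force: [-0.5, -0.2, 0.3]
finger_gap: -0.003
gripper_force: 0.0
time_s: 8.35
eef_pos: [0.4971, 0.0947, 0.0712]
tool_rot: [-180.0, -0.0, 77.0]
ft_force: [0.6, 0.2, 0.2]
finger_gap: 0.001
gripper_force: 0.0
time_s: 8.55
eef_pos: [0.4974, 0.0948, 0.0705]
tool_rot: [-180.0, 0.0, 77.0]
ft_force: [-2.3, -1.0, 7.3]
finger_gap: 0.003
gripper_force: 3.9
```

```bash
python3 -m jog '[[[0,0,0.001],[0,0,0],0],[[0,0,0],[0,0,0],0],[[0,0,0],[0,0,0],0],[[0,0,0],[0,0,0],0]]'
python3 -m jog '[[[0,0,-0.005],[0,0,0],0],[[0,0,-0.02],[0,0,0],0],[[0,0,-0.03],[0,0,0],0],[[0,0,-0.025],[0,0,0],0],[[0,0,0],[0,0,-0.27],0],[[0,0,0],[0,0,-0.27],0],[[0,0,0],[0,0,-0.27],0],[[0,0,0],[0,0,-0.27],0],[[0,0,0],[0,0,-0.27],0],[[0,0,0],[0,0,-0.27],0],[[0,0,0],[0,0,0],0]]'
python3 - <<'E'
from h import *
import cv2
to([.5505,-.1127,.15])
for c in ['scene','top']:
    d=viewer.read_camera(c)
    for t in ['hasp_end','screw_axis','handle_grip']: print(c,t,[np.round(r['position'],3) for r in mark_of(c,t)[:1]])
    cv2.imwrite(f'pics/{c}3.png',d['image'])
E
```

```text
time_s: 8.95
eef_pos: [0.4975, 0.0948, 0.0704]
tool_rot: [-180.0, 0.0, 77.0]
ft_force: [-4.2, -0.8, 14.5]
finger_gap: 0.002
gripper_force: 6.7
time_s: 10.05
eef_pos: [0.4971, 0.0947, 0.1482]
tool_rot: [180.0, 0.0, 123.4]
ft_force: [-0.6, 0.6, -0.6]
finger_gap: 0.007
gripper_force: 0.0
t 10.05 eef [0.4971 0.0947 0.1482] rot [180.    0.  123.4] F [-0.6  0.6 -0.6] j [  6.  10. 113.   0.  56. -28.]
tool shift [-0.2026 -0.0696 -0.0018]
scene hasp_end [array([0.484, 0.043, 0.066])]
scene screw_axis [array([ 0.435, -0.014,  0.075])]
scene handle_grip [array([ 0.518, -0.141,  0.07 ])]
top hasp_end [array([0.482, 0.043, 0.07 ])]
top screw_axis [array([ 0.438, -0.016,  0.071])]
top handle_grip [array([ 0.52 , -0.141,  0.07 ])]
```

View pics/scene3.png

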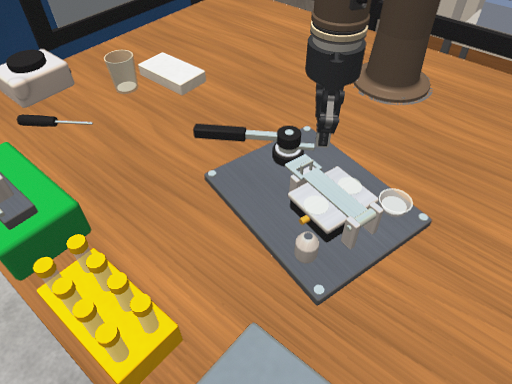

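The hasp lies level, with its end at about (300,163) and at the height it should have (0.068). Now to the counter-clockwise side of the grip.

```bash
python3 -m jog '[[[-0.03,-0.01,0],[0,0,0],0],[[-0.03,-0.01,0],[0,0,0],0],[[-0.03,-0.01,0],[0,0,0],0],[[-0.03,-0.01,0],[0,0,0],0],[[-0.03,-0.01,0],[0,0,0],0],[[-0.03,-0.01,0],[0,0,0],0],[[-0.023,-0.010,0],[0,0,0],0],[[0,0,0.03],[0,0,0],0],[[0,0,0.03],[0,0,0],0],[[0,0,0.03],[0,0,0],0],[[0,0,0.012],[0,0,0],0],[[0,0,0],[0,0,0],0]]'
python3 - <<'E'
from h import *
import cv2
to([.5505,-.1127,.046])
d=viewer.read_camera('scene');cv2.imwrite('pics/s4.png',cv2.resize(d['image'][60:260,150:400],None,fx=2,fy=2))
E
```

```text
time_s: 11.65
eef_pos: [0.5486, -0.1127, 0.0442]
tool_rot: [-179.8, -0.2, 123.4]
ft_force: [0.0, -0.1, 1.5]
finger_gap: 0.003
gripper_force: 0.0
t 11.65 eef [ 0.5486 -0.1127  0.0442] rot [-179.8   -0.2  123.4] F [ 0.  -0.1  1.5] j [-16.  25. 109.  -0.  47. -49.]
tool shift [-0.001   0.0016 -0.0018]
```

View pics/s4.png

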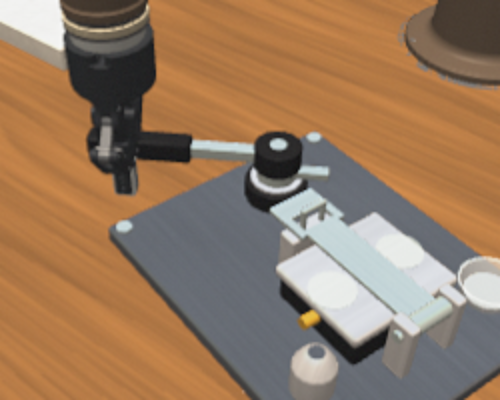

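The staple at (315,212) stands through the slot. The fingers, tip at about (125,185), are on the near side of the grip, clear of it. I push gently into contact.

```bash
python3 -m jog '[[[0,-0.006,0],[0,0,0],0],[[0,-0.004,0],[0,0,0],0],[[0,-0.004,0],[0,0,0],0],[[0,0,0],[0,0,0],0]]'
python3 -m jog '[[[0,-0.005,0],[0,0,0.07],0],[[0,-0.005,0],[0,0,0.07],0],[[0,0,0],[0,0,0],0]]'
```

```text
time_s: 12.1
eef_pos: [0.5387, -0.1215, 0.0471]
tool_rot: [180.0, 0.0, 123.4]
ft_force: [0.3, -1.2, -0.1]
finger_gap: -0.002
gripper_force: 0.0
time_s: 12.4
eef_pos: [0.5316, -0.1271, 0.047]
tool_rot: [179.9, 0.1, 119.3]
ft_force: [3.7, -0.5, 1.0]
finger_gap: -0.003
gripper_force: 1.3
```

```bash
python3 -m jog '[[[0,-0.0075,0],[0,0,0.1],0],[[0,-0.0075,0],[0,0,0.1],0],[[0,-0.0075,0],[0,0,0.1],0],[[0,-0.0075,0],[0,0,0.1],0],[[0,-0.0075,0],[0,0,0.1],0],[[0,0,0],[0,0,0],0]]'
cat > g.py <<'E'
from h import *
s,e,R=st(); a=np.array([.4375,-.014])
def ang(p): v=np.array(p)[:2]-a; return round(np.hypot(*v),3),round(-np.radians(57.5)-np.arctan2(v[1],v[0]),3)
print(s['time_s'],'tcp r,turn',ang(e),'F',np.round(s['ft_force'],1))
for c in ['scene','top']:
    viewer.read_camera(c); m=mark_of(c,'handle_grip'); print(c,ang(m[0]['position']) if m else None)
E
python3 g.py
```

```text
time_s: 13.0
eef_pos: [0.4975, -0.1425, 0.0471]
tool_rot: [179.8, 0.1, 105.1]
ft_force: [4.5, -1.8, 0.4]
finger_gap: -0.002
gripper_force: 1.9
13.0 tcp r,turn (np.float64(0.142), np.float64(0.13)) F [ 4.5 -1.8  0.4]
scene (np.float64(0.149), np.float64(0.312))
top (np.float64(0.151), np.float64(0.293))
```

```bash
python3 -m jog '[[[0,-0.0075,0],[0,0,0.1],0],[[0,-0.0075,0],[0,0,0.1],0],[[0,-0.0075,0],[0,0,0.1],0],[[0,0,0],[0,0,0],0]]'; python3 g.py
```

```text
time_s: 13.6
eef_pos: [0.4747, -0.1466, 0.0466]
tool_rot: [179.9, 0.1, 96.5]
ft_force: [5.4, -2.0, 0.8]
finger_gap: -0.001
gripper_force: 2.3
13.6 tcp r,turn (np.float64(0.138), np.float64(0.294)) F [ 5.4 -2.   0.8]
scene (np.float64(0.15), np.float64(0.475))
top (np.float64(0.151), np.float64(0.47))
```

```bash
python3 -m jog '[[[0,-0.0075,0],[0,0,0.1],0],[[0,0,0],[0,0,0],0]]'; python3 g.py
```

```text
time_s: 14.0
eef_pos: [0.4677, -0.1476, 0.0466]
tool_rot: [179.9, 0.1, 93.7]
ft_force: [4.7, -3.7, 0.6]
finger_gap: -0.0
gripper_force: 2.5
14.0 tcp r,turn (np.float64(0.137), np.float64(0.345)) F [ 4.7 -3.7  0.6]
scene (np.float64(0.154), np.float64(0.533))
top (np.float64(0.15), np.float64(0.541))
```

```bash
python3 -m jog '[[[-0.001,-0.0075,0],[0,0,0.1],0],[[0,0,0],[0,0,0],0]]'; python3 g.py
```

```text
time_s: 14.4
eef_pos: [0.46, -0.1488, 0.0465]
tool_rot: [179.9, 0.0, 90.8]
ft_force: [5.1, -0.9, 0.9]
finger_gap: 0.002
gripper_force: 2.5
14.4 tcp r,turn (np.float64(0.137), np.float64(0.402)) F [ 5.1 -0.9  0.9]
scene (np.float64(0.151), np.float64(0.563))
top (np.float64(0.154), np.float64(0.57))
```

```bash
python3 -m jog '[[[-0.001,-0.0075,0],[0,0,0.1],0],[[0,0,0],[0,0,0],0]]'; python3 g.py
```

```text
time_s: 14.8
eef_pos: [0.4522, -0.1497, 0.0464]
tool_rot: [180.0, 0.0, 88.0]
ft_force: [5.0, -1.7, 0.5]
finger_gap: -0.001
gripper_force: 2.6
14.8 tcp r,turn (np.float64(0.136), np.float64(0.459)) F [ 5.  -1.7  0.5]
scene (np.float64(0.148), np.float64(0.643))
top (np.float64(0.151), np.float64(0.622))
```

```bash
python3 -m jog '[[[-0.001,-0.0075,0],[0,0,0.1],0],[[0,0,0],[0,0,0],0]]'; python3 g.py
```

```text
time_s: 15.2
eef_pos: [0.4444, -0.1502, 0.0463]
tool_rot: [-180.0, -0.0, 85.1]
ft_force: [3.7, -1.4, 2.0]
finger_gap: -0.004
gripper_force: 2.4
15.2 tcp r,turn (np.float64(0.136), np.float64(0.517)) F [ 3.7 -1.4  2. ]
scene (np.float64(0.152), np.float64(0.686))
top (np.float64(0.15), np.float64(0.691))
```

```bash
python3 -m jog '[[[-0.001,-0.006,0],[0,0,0.08],0],[[0,0,0],[0,0,0],0]]'; python3 g.py
```

```text
time_s: 15.6
eef_pos: [0.4378, -0.1504, 0.0461]
tool_rot: [-179.9, -0.0, 82.8]
ft_force: [3.9, -0.2, 1.8]
finger_gap: -0.001
gripper_force: 1.8
15.6 tcp r,turn (np.float64(0.136), np.float64(0.565)) F [ 3.9 -0.2  1.8]
scene (np.float64(0.153), np.float64(0.749))
top (np.float64(0.153), np.float64(0.74))
```

```bash
python3 -m jog '[[[-0.001,-0.004,0],[0,0,0.05],0],[[0,0,0],[0,0,0],0]]'; python3 g.py
```

```text
time_s: 16.0
eef_pos: [0.4324, -0.1505, 0.0457]
tool_rot: [-179.8, -0.0, 81.3]
ft_force: [1.2, 0.2, 1.6]
finger_gap: 0.003
gripper_force: 0.8
16.0 tcp r,turn (np.float64(0.137), np.float64(0.604)) F [1.2 0.2 1.6]
scene (np.float64(0.15), np.float64(0.781))
top (np.float64(0.151), np.float64(0.778))
```

```bash
python3 -m jog '[[[0,-0.003,0],[0,0,0.04],0],[[0,0,0],[0,0,0],0]]'; python3 g.py
```

```text
time_s: 16.4
eef_pos: [0.4297, -0.1504, 0.0458]
tool_rot: [-179.8, -0.0, 80.2]
ft_force: [0.4, -0.3, 0.7]
finger_gap: 0.001
gripper_force: 0.0
16.4 tcp r,turn (np.float64(0.137), np.float64(0.624)) F [ 0.4 -0.3  0.7]
scene (np.float64(0.152), np.float64(0.85))
top (np.float64(0.152), np.float64(1.001))
```

The force is gone and the grip has jumped ahead of the finger (0.78 to 1.0 rad), so it clicked. I back off, rise and look.

```bash
python3 -m jog '[[[0,0.02,0],[0,0,0],0],[[0,0.02,0],[0,0,0],0],[[0,0,-0.03],[0,0,0],0],[[0,0,-0.04],[0,0,0],0],[[0,0,-0.04],[0,0,0],0],[[0,0.04,-0.02],[0,0,0],0],[[0,0.04,0],[0,0,0],0],[[0,0.03,0],[0,0,0],0],[[0,0,0],[0,0,0],0]]'
python3 g.py; python3 - <<'E'
from h import *
import cv2
for c in ['scene','top']:
    d=viewer.read_camera(c); print([np.round(r['position'],3) for r in mark_of(c,'hasp_end')[:1]])
    i=d['image'];i=i[60:260,150:400] if c=='scene' else i[170:340,140:400]
    cv2.imwrite(f'pics/{c}5.png',cv2.resize(i,None,fx=3,fy=3,interpolation=2))
E
```

```text
time_s: 17.5
eef_pos: [0.5826, -0.1773, 0.177]
tool_rot: [179.8, 0.0, 80.2]
ft_force: [0.2, -0.5, -0.3]
finger_gap: 0.001
gripper_force: 0.0
17.5 tcp r,turn (np.float64(0.218), np.float64(-0.159)) F [ 0.2 -0.5 -0.3]
scene (np.float64(0.154), np.float64(0.969))
top (np.float64(0.153), np.float64(0.988))
[array([0.484, 0.039, 0.068])]
[array([0.481, 0.043, 0.069])]
```

View pics/top5.png

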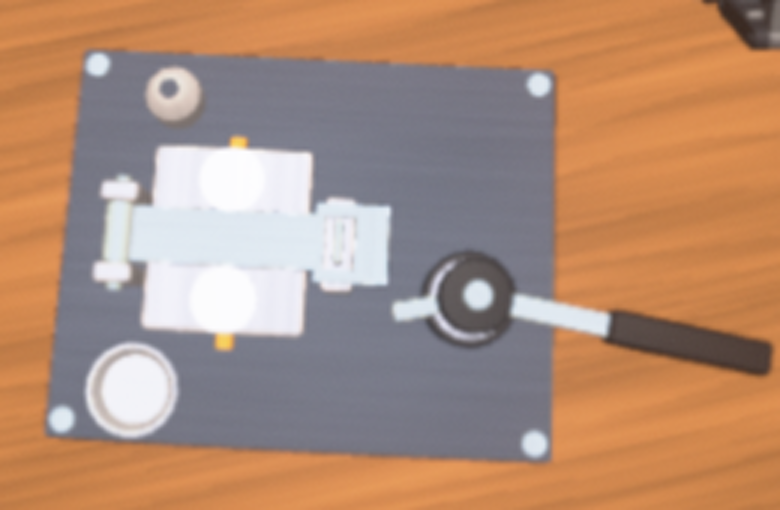

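View pics/scene5.png

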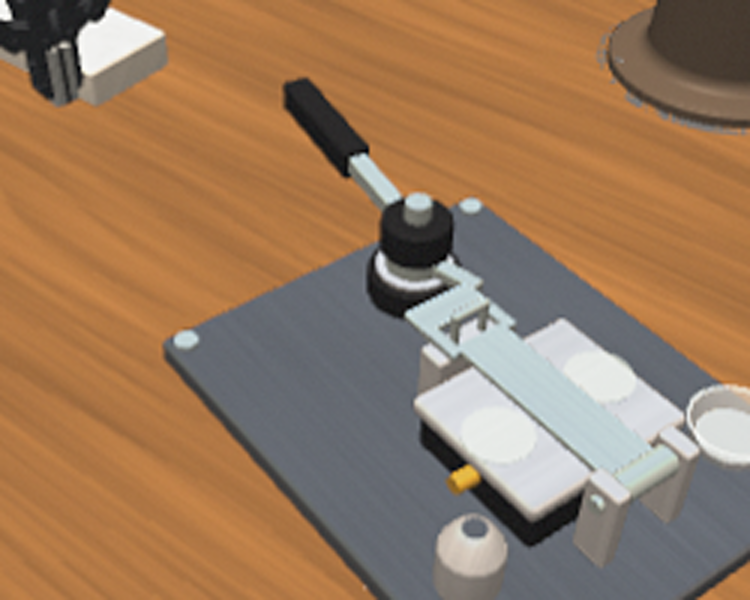

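The tell-tale pin has risen at (418,207). The tail pointer at (405,310) is about 0.4 rad out of line with the handle, and the staple stands through the slot. That is exactly one click, and the robot is clear.

```bash
python3 -c "
from station import bot
print(bot.hand_in())"
```

```text
the job is handed in; nothing more can be done
None
```

The chamber is sealed and the job handed in at about 18 s: the last pictures show the hasp home over the staple, the clutch clicked once (pin up, handle about 0.4 rad past the screw), the dish and lens stand in place and the robot clear; the hand-in returned no verdict, and I did not re-check the loose things on the bench.

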